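# Idle the stirrer and bring the filter funnel out over the beaker

### The job

First set the stirrer's speed lever to idle: straight upright. Then slide the grey funnel board along the top of its wooden riser, without lifting it, until the white funnel's stem is centred over the mouth of the beaker that stands on the stirrer. The overhanging board would tip there by itself, so finish while still holding it, level and still; leave the beaker and everything else around undisturbed.

Things in the scene. Friction and masses are not known exactly. Their poses are not given: they have to be found in the camera images.
- riser: fixed open wooden bench riser, 120 (x) x 260 (y) x 130 mm high, flat top without rails. Origin: centre of its underside, on the bench. Its own -y axis points (roughly to the robot's right) in the direction in which the board is slid out.
- riser_edge (a point): midpoint of the riser's top edge at its -y end, over which the board overhangs (130 mm above the bench)
- board: loose grey board 80 (x) x 340 (y) x 10 mm, about 0.6 kg, lying lengthwise on the riser; a white porcelain funnel (40 mm radius, 45 mm tall) is fixed near its -y end (nose), an upright grip near its +y end (tail). Origin: centre of its underside; balance point 50 mm from there towards the nose, which in the wanted place is 20 to 90 mm past the riser's edge, so the tail must be held down
- board_grip (a point): point on the board's upright grip, a grey block 18 (x) x 60 (y) mm and 46 mm tall (its top 56 mm above the board's underside); this point is on its centre line, 30 mm above the board's upper face, 125 mm from the board's origin towards +y. Pinch it from above across its 18 mm (the board's x direction); 60 N of grip is enough.
- funnel_stem (a point): lower end of the funnel's stem (16 mm thick), on its axis, 24 mm below the board's underside, 130 mm from the board's origin towards -y; it travels about 13 mm above the beaker's rim and cannot be pulled back through the riser
- beaker: empty loose beaker of milky clear plastic, 30 mm radius, 68 mm tall, 60 g, standing on the stirrer's round plate. Origin: centre of its underside, 24 mm above the bench.
- stirrer: fixed slim grey magnetic stirrer, 120 (x) x 200 (y) mm, 24 mm high, with a round steel plate. Origin: under the plate's centre, at the bench; the body reaches from 55 mm on its +y side to 145 mm on its -y side, and the lever stands at the -y end.
- speed (a joint): angle of the stirrer's speed lever, 0 to 1.4 rad. At 0 it leans 0.7 rad from upright towards the stirrer's -x (towards the robot), at 0.7 it is upright (idle), at 1.4 it leans 0.7 rad to +x. Stiff by friction (about 1 N at the ball), it stays where it is left.
- speed_tip (a point): centre of the black ball (26 mm diameter) at the lever's end, 80 mm from its pivot
- speed_pivot (a point): centre of the lever's pivot, 42 mm above the bench; the lever turns about the stirrer's y axis
- spare_beaker: bystander: loose empty milky beaker, 34 mm radius, 85 mm tall, on the bench to the left; leave it alone. Origin: centre of its underside
- jar: bystander: amber glass jar, 30 mm radius, 110 mm tall, on the bench at the far left; leave it alone. Origin: centre of its underside
- tube_rack: bystander: blue plastic test-tube rack with glass tubes, 100 x 230 mm, 125 mm tall, on the bench beyond the riser; leave it alone. Origin: centre of its underside
Things that resemble listed ones, but are neither listed nor needed, are in the scene too. Leave any red look-alike of the stirrer alone. Leave any green look-alike of the beaker alone.

How it is judged (in metres and radians):
On the way, in this order (a step that is already met when the one before it is completed fails the run):
1. the stirrer's lever stands upright (within 0.12 rad) while the board is still where it was (value of joint speed between 0.58 and 0.82 rad and distance of board from where it was at the start of the episode below 0.015 m), for 0.3 s.
2. the funnel's stem is over the beaker's middle, the board level (horizontal distance between funnel_stem and beaker below 0.012 m and angle between board's own z axis and vertical below 0.04 rad), for 0.2 s.
At the end, for the whole second after the job is handed in: Lever upright within 0.12 rad; funnel stem within 12 mm (horizontally) of the beaker's axis; board level within 0.04 rad, still, resting on the riser and nothing else, the fingers still holding it (over 1 N); beaker upright within 10 mm of its place (all of step 2 and value of joint speed between 0.58 and 0.82 rad and contact force between the fingers and board above 1 N and contact force between board and riser above 0.5 N and contact force between board and beaker below 0.05 N and contact force between board and stirrer below 0.05 N and linear speed of board below 0.01 m/s and angle between beaker's own z axis and vertical below 0.05 rad and distance of beaker from where it was at the start of the episode below 0.01 m); the arm keeps its last pose, push and grip.
It fails at once if the board is lifted more than 15 mm off the riser (height (world z) of board above 0.145 m).
It fails at once if the board tips by more than 0.12 rad (angle between board's own z axis and vertical above 0.12 rad).
It fails at once if the beaker is pushed away (over 15 mm) or tipped (distance of beaker from where it was at the start of the episode above 0.015 m or angle between beaker's own z axis and vertical above 0.2 rad).
It fails at once if the spare beaker, amber jar or test-tube rack is disturbed (moved over 20 mm) (distance of any of spare_beaker, jar, tube_rack from where it was at the start of the episode above 0.02 m).
It also fails if it takes over 48 s, if anything falls off the work surface, if the arm or the gripper's body presses on something with over 40 N, if the wrist force passes 120 N, or if a joint passes its speed limit or range.

### The arm

A 6-joint arm with a two-finger parallel gripper is mounted at the origin on the work surface. World frame = base frame: x ahead of the robot, y to its left, z up, the work surface at z = 0. Lengths are in m, angles in degrees, forces in N, time in s.
With the tool pointing down it reaches from about 0.25 to 0.85 m from the base axis. Payload 12.5 kg.
Tool frame: the origin (TCP) lies at the very end of the fingers, on their centre line; the grasp point (between the pads) lies 19 mm behind it; z points along the fingers, y is the line along which they close (so a half turn about z gives the same grasp; the last joint's range is limited). The gripper opens to 93 mm and grips with 3 to 60 N. Pads are 15 mm wide; open, the fingers measure 128 mm over their backs; the gripper's body (75 mm by 188 mm) begins 65 mm behind the grasp point.
Start: joints at [-68.675, 20.094, 94.641, -0, 65.266, -4.847], TCP at [0.243, -0.494, 0.219] pointing down, gripper open.
Joint ranges: [-157.81, 157.81], [-45, 120.19], [0.68, 151.7], [-89.99, 269.99], [4.06, 180], [-164.3, 164.3]. Speed limits (degrees/s): [127.2, 127.2, 159.86, 180, 180, 180].

### API

Orientations are given as a 3x3 rotation matrix whose columns are the frame's x, y, z axes.
In Python, from rig import manip, fingers, monitor, read_camera, camera_params, job gives the robot as it stands. The module is installed in compiled form; this text tells all that it offers. Calls block until the motion is done:
- manip.movep(position, orientation): joint-space move of the TCP to a pose.
- manip.servo_line(position, ori=None, speed=0.15): straight line of the TCP; ori=None keeps the orientation; speed is the mean speed in m/s.
- manip.movej(angles): joint-space move.
- fingers.move_gripper(opening): finger opening in m; the grip force is fixed at half the most; returns when the fingers have stopped.
- manip.pause(seconds).
- manip.solve_ik(position, orientation): joint angles nearest the present ones, or None.
- monitor.get_state(): the state.
- read_camera(name): name is "scene" or "side" or "wrist"; returns the picture (420x560x3 uint8, red, green, blue); there is no depth.
- camera_params(name): a dict with "mtx" (3x3 intrinsics, pixels), "distortion" ([k1, k2, p1, p2, k3] as OpenCV has them; the pictures are not rectified), "R" (3x3) and "t" (3): a world point X has camera coordinates R X + t; the wrist camera has in their place "tool_from_camera" (4x4, takes a point from camera to tool coordinates, whose origin is the TCP and whose axes are the flange's). Camera axes: x right, y down, z forward; pixel columns grow to the right and rows downward; lengths in m; the calibration is good to about 2 mm. A picture is of the moment at which its call begins: read the wrist's pose just before it. camera_params takes no time and is no camera call.
A pose or a line that the arm cannot do raises manip.PlanningError and nothing moves.
- job.job_done(): hands the job in, once; it reports no verdict.
The state is a dict: "time_s": time; "q": joint angles; "qvel": joint speeds; "effort": joint torques, N m; "ee_pos": TCP position; "ee_rot": TCP orientation; "wrist_force": force on the tool from outside, world axes, zero at the start; "torque": the same for the moment, N m; "width": finger opening in m.
Only numpy, scipy, OpenCV 4.12 (cv2) and the standard library are available. Lean on these libraries where they do the work, as an engineer would, in place of code of your own. Each camera call takes 0.05 s, during which the arm holds its last target. There are 200 camera calls.

## Working session

There is one attempt and no reset: what is moved stays moved. The work goes in short steps, each a Python script; the robot and the scene stay as the last script left them, time stands still between calls to the robot, and variables do not carry over. Pictures are saved under pics/ and viewed, on a budget of 10 in all, crops included, one or two more only if the job needs it, and the job is handed in when it is done.

```bash
mkdir -p pics; cat > h.py <<'E'
import numpy as np, cv2
from rig import manip, fingers, monitor, read_camera, camera_params, job
def save(cam,name,crop=None,k=1):
    im=read_camera(cam)
    cv2.imwrite(f'pics/{name}_raw.png',im[:,:,::-1])
    if crop: im=im[crop[1]:crop[3],crop[0]:crop[2]]
    im=cv2.resize(im,None,fx=k,fy=k,interpolation=cv2.INTER_CUBIC)
    cv2.imwrite(f'pics/{name}.png',im[:,:,::-1])
def RT(cam,st=None):
    p=camera_params(cam)
    if cam=='wrist':
        T=np.array(p['tool_from_camera']); st=st or monitor.get_state()
        Rw=np.array(st['ee_rot'])@T[:3,:3]; c=np.array(st['ee_rot'])@T[:3,3]+np.array(st['ee_pos'])
        return Rw.T,-Rw.T@c,p
    return np.array(p['R']),np.array(p['t']),p
def ray(cam,uv,st=None):
    R,t,p=RT(cam,st)
    n=cv2.undistortPoints(np.array([[uv]],float),np.array(p['mtx']),np.array(p['distortion']))[0,0]
    return -R.T@t, R.T@np.array([n[0],n[1],1])
def onz(cam,uv,z,st=None):
    c,d=ray(cam,uv,st); return c+d*(z-c[2])/d[2]
def proj(cam,P,st=None):
    R,t,p=RT(cam,st)
    return cv2.projectPoints(np.atleast_2d(np.array(P,float)),cv2.Rodrigues(R)[0],t,np.array(p['mtx']),np.array(p['distortion']))[0][:,0]
E
python3 - <<'E'
from h import *
save('scene','s0',k=1.4);save('side','d0',k=1.4)
for c in('scene','side'):
    R,t,p=RT(c);print(c,-R.T@t,R[2],p['mtx'])
print(camera_params('wrist')['tool_from_camera']); s=monitor.get_state(); print(s['ee_rot'],s['time_s'],s['width'])
E
```

```text
scene [1.2272711  0.05164168 0.76134773] [-0.72334289  0.029662   -0.6898516 ] [[399.13560256   0.         273.74088783]
 [  0.         399.13560256 209.41516431]
 [  0.           0.           1.        ]]
side [1.28923131 0.50144065 0.87673777] [-0.634981   -0.38056102 -0.67228896] [[420.05042678   0.         283.67532006]
 [  0.         420.05042678 209.67713013]
 [  0.           0.           1.        ]]
[[ 8.84252006e-04 -9.60293776e-01 -2.78989394e-01  7.77305207e-02]
 [ 9.99999529e-01  7.37597990e-04  6.30636269e-04 -1.38684839e-03]
 [-3.99814068e-04 -2.78989820e-01  9.60293976e-01 -1.67089370e-01]
 [ 0.00000000e+00  0.00000000e+00  0.00000000e+00  1.00000000e+00]]
[[ 8.97466094e-01  4.41083287e-01 -3.78607398e-04]
 [ 4.41083446e-01 -8.97465648e-01  8.96884280e-04]
 [ 5.58135324e-05 -9.71920688e-04 -9.99999526e-01]] 0.1 0.09323327483224614
```

View pics/s0.png

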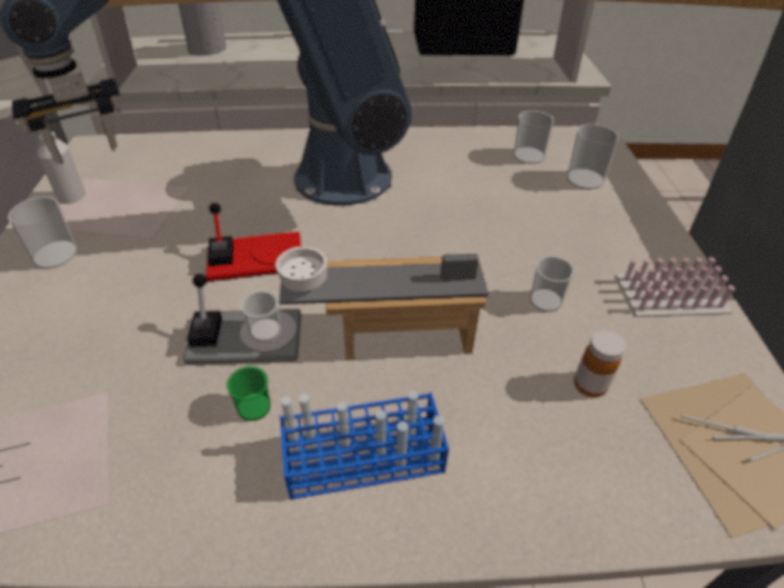

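View pics/d0.png

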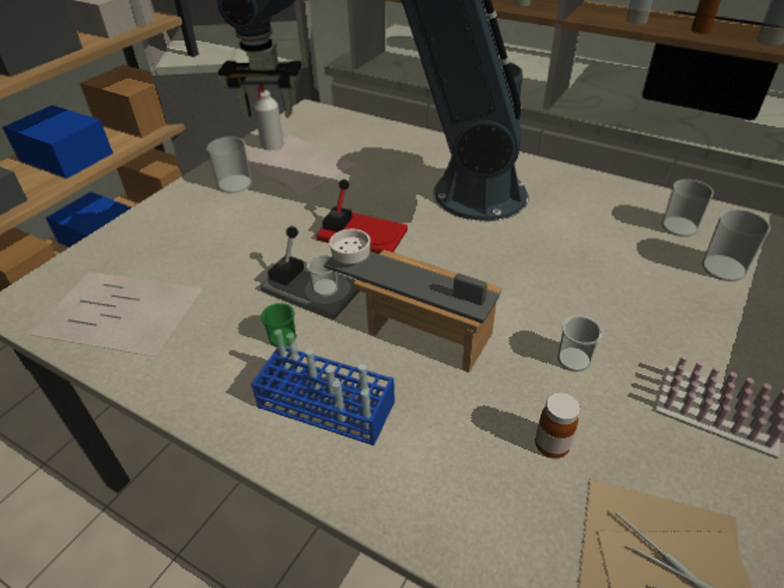

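The scene picture shows the grey stirrer (243,335) with its ball at (200,281), the beaker (263,315), the board nose with the funnel (302,268), and the grip (459,267). The side picture shows the same layout. I'll get rough positions next, plus enlarged crops.

```bash
python3 - <<'E'
from h import *
f=1/1.4
def P(c,u,v,z): print(c,(u,v),onz(c,(u*f,v*f),z).round(3))
for a in [(281,300,.14),(485,292,.14),(478,256,.14),(302,268,.185),(459,258,.186),(187,360,.024),(298,360,.024),(265,338,.024),(262,303,.092),(200,281,.12)]: P('scene',*a)
# triangulate ball
c1,d1=ray('scene',(200*f,281*f));c2,d2=ray('side',(292*f,232*f))
A=np.c_[d1,-d2];s=np.linalg.lstsq(A,c2-c1,rcond=None)[0];print(c1+d1*s[0],c2+d2*s[1])
a=cv2.imread('pics/s0_raw.png')[160:265,125:360];b=cv2.imread('pics/d0_raw.png')[150:265,180:365]
a=cv2.resize(a,(790,353),interpolation=2);cv2.imwrite('pics/ca.png',a)
b=cv2.resize(b,None,fx=4.2,fy=4.2,interpolation=2);cv2.imwrite('pics/cb.png',b)
E
```

```text
scene (281, 300) [ 0.586 -0.085  0.14 ]
scene (485, 292) [0.579 0.243 0.14 ]
scene (478, 256) [0.488 0.247 0.14 ]
scene (302, 268) [ 0.561 -0.049  0.185]
scene (459, 258) [0.546 0.201 0.186]
scene (187, 360) [ 0.609 -0.259  0.024]
scene (298, 360) [ 0.614 -0.068  0.024]
scene (265, 338) [ 0.562 -0.13   0.024]
scene (262, 303) [ 0.543 -0.128  0.092]
scene (200, 281) [ 0.514 -0.234  0.12 ]
[ 0.49869548 -0.23996528  0.10637645] [ 0.49848417 -0.24000023  0.10662707]
```

View pics/ca.png

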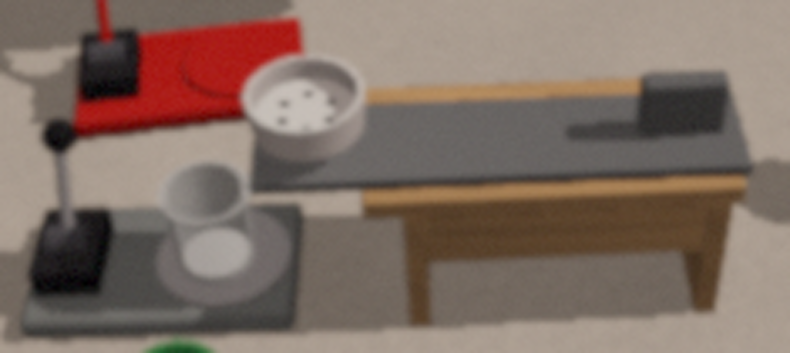

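Triangulation puts the lever ball at about (0.499,-0.240,0.106), so it leans towards the robot. The pivot is near x≈0.55, the beaker near (0.55,-0.13), and the board lies nearly along y with the stem at y≈-0.05. I'll take a close wrist view from above.

```bash
python3 - <<'E'
from h import *
R=np.array([[0,1,0],[1,0,0],[0,0,-1.]])
print(manip.solve_ik([0.55,-.18,.38],R))
manip.movep([0.55,-.18,.38],R); manip.pause(.3)
s=monitor.get_state();np.savez('pics/w1.npz',p=s['ee_pos'],R=s['ee_rot']);save('wrist','w1',k=1.4)
print(s['time_s'],s['ee_pos'],camera_params('wrist')['mtx'])
E
```

```text
[-2.27306453e+01  1.69802412e+01  7.64997520e+01 -2.54444375e-14
  8.65200068e+01 -2.27306453e+01]
2.1083 [ 0.54986137 -0.1803878   0.37987074] [[340.69164535   0.         282.95743533]
 [  0.         340.69164535 208.78065699]
 [  0.           0.           1.        ]]
```

View pics/w1.png

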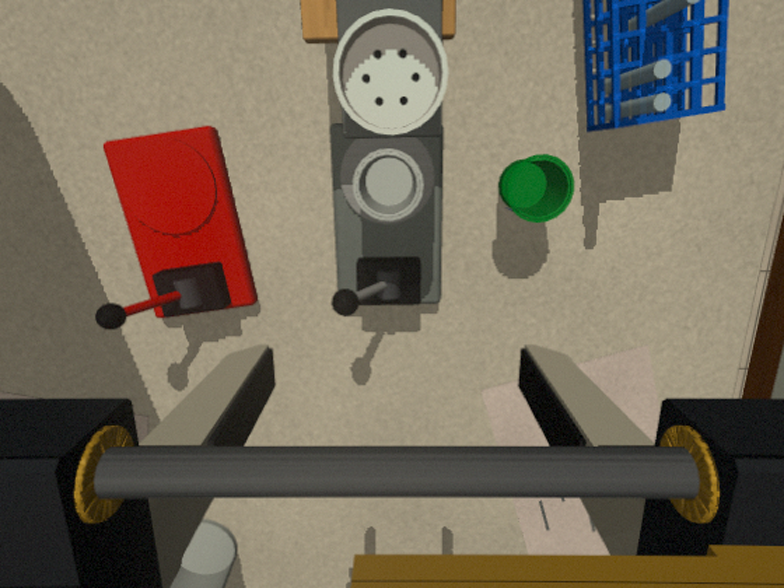

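The wrist picture shows the beaker rim centred at (388,185), the funnel rim centred at (390,72), the lever ball at (345,302), the lever block centre near (389,280), the stirrer corners, and the board's nose edge at row ~136.

```bash
cat > m.py <<'E'
from h import *
z=np.load('pics/w1.npz');s={'ee_pos':z['p'],'ee_rot':z['R']};f=1/1.4
def P(n,u,v,h): print(n,onz('wrist',(u*f,v*f),h,s).round(4))
P('beaker rim',388,185.5,.092);P('rim L',352,185,.092);P('rim R',424.5,185,.092);P('bottom',389,183,.026)
P('funnel',390.5,72,.185);P('fun L',334,72,.185);P('fun R',447.5,72,.185)
P('nose L',345,136,.14);P('nose R',442.5,136,.14);P('riser L',303,40,.13);P('riser R',455,38,.13)
P('stir TL',331,125,.024);P('stir TR',443,125,.024);P('stir BL',338,303,.024);P('stir BR',440,303,.024)
P('ball',345,302,.106)
E
python3 m.py; python3 - <<'E'
import cv2
a=cv2.imread('pics/w1_raw.png')[0:230,205:345]
cv2.imwrite('pics/w1c.png',cv2.resize(a[85:230],None,fx=4,fy=4,interpolation=2))
E
```

```text
beaker rim [ 0.5418 -0.1301  0.092 ]
rim L [ 0.5083 -0.1297  0.092 ]
rim R [ 0.5758 -0.1297  0.092 ]
bottom [ 0.5417 -0.1317  0.026 ]
funnel [ 0.5455 -0.0474  0.185 ]
fun L [ 0.5062 -0.0475  0.185 ]
fun R [ 0.585  -0.0474  0.185 ]
nose L [ 0.508 -0.088  0.14 ]
nose R [ 0.5869 -0.088   0.14  ]
riser L [ 0.4762 -0.0164  0.13  ]
riser R [ 0.5955 -0.0149  0.13  ]
stir TL [ 0.482  -0.0734  0.024 ]
stir TR [ 0.5978 -0.0734  0.024 ]
stir BL [ 0.4826 -0.2664  0.024 ]
stir BR [ 0.5998 -0.2663  0.024 ]
ball [ 0.4999 -0.2395  0.106 ]
```

View pics/w1c.png

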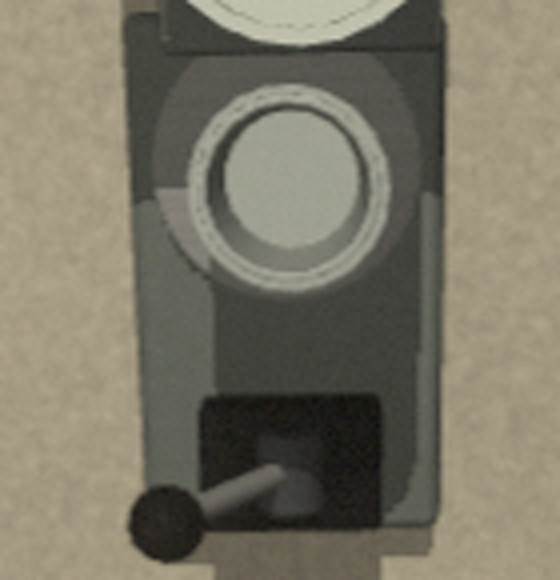

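```bash
python3 - <<'E'
from h import *
R=np.array([[0,1,0],[1,0,0],[0,0,-1.]]);y=-.2395
manip.movep([.515,y,.20],R); manip.servo_line([.515,y,.097],speed=.12)
manip.servo_line([.541,y,.097],speed=.06); fingers.move_gripper(.030); manip.pause(.3)
s=monitor.get_state();print(s['width'],s['ee_pos'],s['wrist_force'])
fingers.move_gripper(.07); manip.servo_line([.541,y,.25],speed=.15)
# over the grip, camera view of lever (from far) and grip
manip.movep([.545,.10,.34],R); manip.pause(.3)
s=monitor.get_state();np.savez('pics/w2.npz',p=s['ee_pos'],R=s['ee_rot']);save('wrist','w2',k=1.4);print(s['time_s'])
save('scene','s2')
a=cv2.imread('pics/w2.png');b=cv2.imread('pics/s2_raw.png')[170:260,120:230]
b=cv2.resize(b,(440,360),interpolation=2)
c=np.zeros((600,800,3),np.uint8);c[:588,:784]=a;c[240:600,360:800]=b
cv2.imwrite('pics/m2.png',c)
E
```

```text
0.030207776532414472 [ 0.54102411 -0.23950154  0.09699128] [-0.75670256  0.50845481  0.37833699]
9.55
```

View pics/m2.png

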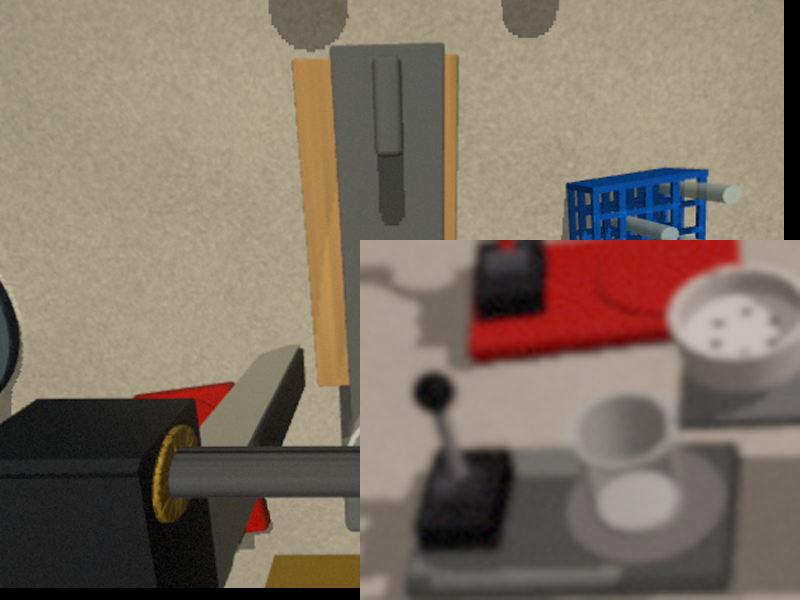

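Wrist picture: board tail corners at (331,46) and (444,43), and the grip top spans (373–402, 56–155). The inset shows the ball at crop (433,391), which is raw (138.3,207.8).

```bash
python3 - <<'E'
from h import *
z=np.load('pics/w2.npz');s={'ee_pos':z['p'],'ee_rot':z['R']};f=1/1.4
def P(n,u,v,h): print(n,onz('wrist',(u*f,v*f),h,s).round(4))
print(onz('scene',(138.25,207.75),.122))
print('expected px', proj('scene',[.541,-.2395,.122]))
P('tail L',331,46,.14);P('tail R',444,43,.14);P('L low',347,528,.14);P('R low',444,230,.14)
P('grip TL',375,56,.186);P('grip TR',400,56,.186);P('grip BL',377.5,155,.186);P('grip BR',402.5,155,.186)
P('riser tl',294,58,.13);P('riser tr',458,55,.13);P('riser bl',318,385,.13)
E
```

```text
[ 0.54041315 -0.23907248  0.122     ]
expected px [[138.01853418 207.92567301]]
tail L [0.4994 0.2496 0.14  ]
tail R [0.5778 0.2515 0.14  ]
L low [ 0.4989 -0.1568  0.14  ]
R low [0.5816 0.1217 0.14  ]
grip TL [0.5317 0.2352 0.186 ]
grip TR [0.547  0.2352 0.186 ]
grip BL [0.5326 0.1774 0.186 ]
grip BR [0.5488 0.1774 0.186 ]
riser tl [0.4714 0.2437 0.13  ]
riser tr [0.5889 0.2457 0.13  ]
riser bl [ 0.4766 -0.0153  0.13  ]
```

The lever ball is where an upright lever puts it. The board axis is yawed about 1.4°, and the grip centre measures (0.540,0.206), which agrees with the given geometry. Next I grasp it and check forces before sliding.

```bash
python3 - <<'E'
from h import *
a=np.radians(1.4);c,q=np.cos(a),np.sin(a)
R=np.array([[c,-q,0],[q,c,0],[0,0,1]])@np.array([[0,1,0],[1,0,0],[0,0,-1.]])
manip.movep([.5400,.2063,.25],R); manip.servo_line([.5400,.2063,.152],speed=.12); manip.pause(.2)
def pr(n):
    s=monitor.get_state();print(n,s['time_s'],round(s['width'],4),np.round(s['ee_pos'],4),np.round(s['wrist_force'],2),np.round(s['torque'],2))
pr('down');fingers.move_gripper(0.0); manip.pause(.3);pr('grip')
p=np.array(monitor.get_state()['ee_pos'])
manip.servo_line([.5400,.2063,.1515],speed=.01); manip.pause(.3);pr('press')
E
```

```text
down 11.4333 0.0699 [0.5403 0.2064 0.1526] [ 0.39  0.33 -0.19] [-0.01 -0.06 -0.01]
grip 12.6 0.018 [0.54   0.2063 0.152 ] [0.02 0.67 0.53] [-0.01 -0.06 -0.08]
press 13.15 0.0181 [0.54   0.2063 0.152 ] [-2.46  0.18  4.75] [-0.15  0.35 -0.12]
```

```bash
python3 - <<'E'
from h import *
def pr(n):
    s=monitor.get_state();print(n,s['time_s'],round(s['width'],4),np.round(s['ee_pos'],4),np.round(s['wrist_force'],2),np.round(s['torque'],2))
P0=np.array([.54,.2063,.1515]);D=np.array([-.0042,-.0825,0])
for k in (.3,.7,1.0):
    manip.servo_line(P0+k*D,speed=.04);pr(k)
manip.pause(.3);pr('end')
save('scene','s3');save('side','d3')
a=cv2.resize(cv2.imread('pics/s3_raw.png')[165:265,120:250],(520,400),interpolation=2)
b=cv2.resize(cv2.imread('pics/d3_raw.png')[145:230,175:275],None,fx=4,fy=4,interpolation=2)[:, :280]
m=np.zeros((400,800,3),np.uint8);m[:,:520]=a;m[:340,520:]=b;cv2.imwrite('pics/m3.png',m)
E
```

```text
0.3 13.9167 0.0181 [0.5391 0.1815 0.152 ] [0.35 2.02 5.72] [ 0.26  0.17 -0.07]
0.7 14.8917 0.0175 [0.5374 0.1486 0.152 ] [0.03 2.21 5.99] [ 0.42  0.13 -0.05]
1.0 15.6583 0.0179 [0.5362 0.1237 0.152 ] [-0.64  1.63  6.5 ] [ 0.24  0.08 -0.06]
end 15.9583 0.0179 [0.5362 0.1237 0.152 ] [-0.    1.33  5.7 ] [ 0.24  0.15 -0.07]
```

View pics/m3.png

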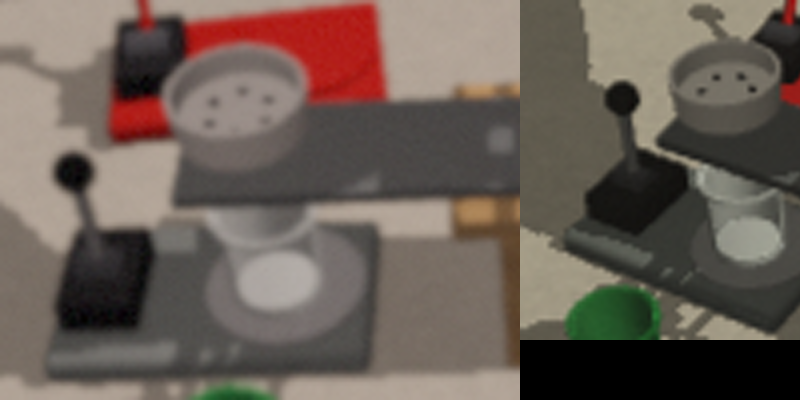

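The picture shows the board level, the funnel rim centred at crop (235,88), and the beaker bottom disc at (278,281), which is unmoved from before. The lever is upright. Now the funnel-to-beaker offset from both cameras.

```bash
python3 - <<'E'
from h import *
th=np.linspace(0,2*np.pi,72,endpoint=False)
def ell(cam,c,r):
    p=proj(cam,np.c_[c[0]+r*np.cos(th),c[1]+r*np.sin(th),np.full(72,c[2])]);return p
def box(p,o,k=4): p=(p-o)*k;return p.min(0).round(1),p.max(0).round(1)
for cam,o,dx in(('scene',(120,165),0),('side',(175,145),520)):
    for n,c,r in(('funnel',(.5418,-.1305,.185),.040),('beaker rim',(.5418,-.1305,.092),.033),('bottom',(.5418,-.1305,.026),.027)):
        lo,hi=box(ell(cam,c,r),np.array(o));print(cam,n,lo+[dx,0],hi+[dx,0])
print('scene fun L/R mid at z.185',onz('scene',(120+235.5/4,165+88/4),.185),'bottom',onz('scene',(189.5,235.25),.026))
print('side bottom',onz('side',(175+(748-520)/4,145+241/4),.026),'fun',onz('side',(175+(725-520)/4,145+76/4),.185))
E
```

```text
scene funnel [167.4  41.4] [311.4 134.2]
scene beaker rim [208.6 167. ] [319.3 244.4]
scene bottom [236.4 248.6] [322.8 311.9]
side funnel [668.2  36.3] [782.3 103.3]
side beaker rim [694.4 143.8] [783.8 200.3]
side bottom [712.8 215.2] [783.4 262. ]
scene fun L/R mid at z.185 [ 0.54324346 -0.13260239  0.185     ] bottom [ 0.54291704 -0.13142422  0.026     ]
side bottom [ 0.54446202 -0.12876497  0.026     ] fun [ 0.54874929 -0.12576508  0.185     ]
```

```bash
python3 - <<'E'
from h import *
s=monitor.get_state();print(s['time_s'],s['width'],np.round(s['ee_pos'],4),np.round(s['wrist_force'],2),np.abs(s['qvel']).max())
job.job_done()
E
```

```text
16.0583 0.017960466868088432 [0.5362 0.1238 0.152 ] [-0.32  1.65  6.5 ] 0.09954444178722811
the job is handed in; nothing more can be done
```

I set the stirrer's lever upright. Then I gripped the board and slid it about 82 mm along the riser until the funnel stem was over the beaker. I handed the job in at about 16 s, still holding the board; no verdict is reported.

- **Lever:** in the scene camera the ball is within about 1 mm of where an upright lever would put it. I took the pivot's x from the stirrer outline and lever block, so it could be off by about 3 mm; the tolerance is about 9.6 mm at the ball.
- **Funnel over beaker:** the measured offset is about 1–2 mm in the scene camera and about 5 mm in the side camera, within the 12 mm allowed. The side camera's figure is less certain because I had to estimate the funnel's rim row, while its rim outline matched the predicted one to about 1 mm.
- **Board:** it looks level, and the tool height stayed at 0.152 m throughout the slide. The gripper pushes it down with about 6 N, and the fingers hold it at 18 mm width.
- **Grip force:** the interface fixes the grip at half the maximum, so it was about 30 N, not the 60 N mentioned. The grip did not slip during the slide.
- **Surroundings:** the beaker's bottom is at the same pixel position as before the slide. I did not re-measure the spare beaker, jar or tube rack; the arm never went near them.

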